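# Raise the bench hood's sash to the working-height mark

### The job

Get the bench hood ready for work: push its sliding window smoothly up from beneath its lip, with the fingers and without gripping it, until the lip is in line with the pointed clip on the right-hand rail (not the square clip on the left). Then take the hand away; leave the clips and everything standing in and around the hood where they are.

Things in the scene. Friction and masses are not known exactly. Their poses are not given: they have to be found in the camera images.
- sash: the hood's sash: clear panel 400 mm wide, 150 mm long up the slope, with a dark steel lip along its foot, 360 mm long (y), 10 mm thick (z from 0 to 0.010), sticking out 30 mm towards the robot (-x; free edge at x = -0.0325). Origin: lip's underside, mid-length. z: sliding direction, up and leaning away from the robot, 30 degrees from vertical. y: level, to the hood's left. x: into the hood, 30 degrees down
- lip_under (a point): middle of the lip's underside, half-way between panel and free edge (axes as sash). The sash is counterweighted: it stays where it is left and moves only while pushed, with 4 to 8 N along the slope, up or down; it slides 170 mm in all. At its lowest, this point is 105 mm or more above the table (hood floor: 20 mm high), and the front below is open: fingers tilted 30 to 45 degrees from straight down, pointing forward and down, fit beneath it
- work_mark (a point): the working-height mark: flat black clip with a pointed tip, 10 mm thick like the lip, on the sloping rail at the right-hand side (-y), pointing at the lip's end. The point is on its underside, axes parallel to the lip's: lip and clip are in line when lip_under has z = 0 in this frame. Fixed tight; its height differs from run to run, 45 to 155 mm up the slope from the lip's start
- square_mark (a point): a different mark, not for this job: a thick square black clip without a tip (26 mm along the rail) on the left-hand rail (+y); the point is on its underside
- hood: bench hood: white base and top, aluminium rails, clear panels, 460 mm wide (y), 280 mm deep (x), 376 mm high, fixed to the table. Origin: on the table, under the middle of its base's front edge; x points level from front to back. Two sloping rails, 25 mm wide, at y = +-0.2175
- tube_rack: white rack of small tubes, 70 x 170 x 48 mm, standing inside the hood. A bystander; origin at the centre of its underside, z up.
- reagent_bottle: amber bottle, 52 mm diameter, 110 mm tall, standing inside the hood. A bystander; origin at the centre of its underside, z up.
- jar: white jar, 54 mm diameter, 60 mm tall, on the table in front of the left part of the hood. A bystander; origin at the centre of its underside, z up.
- tip_box: pipette tip box, 117 x 80 x 57 mm (its own x, y, z), on the table in front of the right part of the hood. A bystander; origin at the centre of its underside, z up.
- mouse: black computer mouse, 105 x 60 x 34 mm, on the table to the left. A bystander; origin at the centre of its underside, z up.
- wash_bottle: white bottle, 60 mm diameter, 130 mm tall, on the table to the right. A bystander; origin at the centre of its underside, z up.
- beaker: glass beaker, 70 mm diameter, 85 mm tall, standing inside the hood. A bystander; origin at the centre of its underside, z up.

How it is judged:
On the way:
1. the robot pushes the sash up by its lip: in touch with the lip while the sash has risen more than 20 mm ((contact force between sash_c0 and the fingers above 0.5 N or contact force between sash_c0 and the arm above 0.5 N) and distance of lip_under from where it was at the start of the episode above 0.02 m), for 0.1 s.
At the end, for the whole second after the job is handed in: the sash stands still with the lip in line with the pointed clip, within 8 mm along the slope (z of lip_under in the frame of work_mark between -0.008 and 0.008 m and linear speed of sash below 0.005 m/s); the robot touches nothing.
It fails at once if the lip is gripped or forced (more than 30 N on it) (contact force between sash_c0 and the fingers above 30 N or contact force between sash_c0 and the arm above 30 N).
It fails at once if the sash is flung (faster than 0.3 m/s) (linear speed of sash above 0.3 m/s).
It fails at once if a clip is shifted by more than 4 mm (distance of any of work_mark, square_mark from where it was at the start of the episode above 0.004 m).
It fails at once if a bystander is shifted by more than 15 mm, lifted or tipped (distance of any of tube_rack, reagent_bottle, jar, tip_box, mouse, wash_bottle, beaker from where it was at the start of the episode above 0.015 m or angle between any of tube_rack, reagent_bottle, jar, tip_box, mouse, wash_bottle, beaker's own z axis and vertical above 0.3 rad).
It also fails if it takes over 38 s, if anything falls off the work surface, if the arm or the gripper's body presses on something with over 40 N, if the wrist force passes 120 N, or if a joint passes its speed limit or range.

### The arm

A 7-joint arm with a two-finger parallel gripper is mounted at the origin on the work surface. World frame = base frame: x ahead of the robot, y to its left, z up, the work surface at z = 0. Lengths are in m, angles in rad, forces in N, time in s.
With the tool pointing down it reaches from about 0.4 to 0.9 m from the base axis. Payload 5.5 kg.
Tool frame: the origin (TCP) lies at the very end of the fingers, on their centre line; the grasp point (between the pads) lies 19 mm behind it; z points along the fingers, y is the direction in which the jaws open and shut (so a half turn about z gives the same grasp; the last joint's range is limited). The gripper opens to 85 mm and grips with 20 to 120 N. Pads are 22 mm wide; open, the fingers measure 114 mm over their backs; the gripper's body (76 mm by 85 mm) begins 54 mm behind the grasp point. The pads swing forward as they close: fully open they stand 13 mm farther back than shut.
Start: joints at [1.535, 0.501, -0.427, 1.55, 0.221, 1.138, -0.21], TCP at [0.191, -0.621, 0.231] pointing down, gripper open.
Joint ranges: [-2.88, 2.88], [-0.31, 2.03], [-1.54, 1.56], [0.2, 2.42], [-1.41, 4.55], [0.19, 2.02], [-2.57, 2.57]. Speed limits (rad/s): [2.57, 2.57, 3.14, 3.14, 3.14, 3.14, 3.14].

### API

Orientations are given as a unit quaternion [x, y, z, w].
In Python, from rig import monitor, vision, r gives the robot as it stands. The module is installed in compiled form; this text tells all that it offers.
- The arm moves only by the shell command python3 -m pendant 'ROWS' [OPENING] [FORCE]. ROWS is JSON, a list of rows, each a list of 6 numbers: the shift along the tool's x, y, z in mm, then the turn, a rotation vector about the tool's x, y, z in degrees. A call has 1 to 12 rows; each row shifts and turns the commanded pose from where the row before left it, along the tool's axes as they then stand; what a row does not reach is not made up. A row lasts 1/10 s, in which the tool goes at most 50 mm and 8.59 degrees, less where a joint would pass 70% of its speed; a pose out of reach is approached as far as the arm can. A call is refused whole if a number of a shift passes 50 or a number of a turn 8.59, either way. A call with a gripper value outside its range is refused whole. OPENING is the opening in per cent of the stroke, from 0 (shut) to 100 (fully open), set as the call begins (- or left out, the last holds). The fingers move at their own pace and stop on an object; FORCE is the grip in N (left out, the last holds). Time passes only in rows, so rows that do not move let the fingers close. It gives the time, the measured TCP pose, the force and the opening at its end, in the units of the state.
- monitor.observe(): the state, without advancing time (a new reading comes with each control period).
- vision.snapshot(name): name is "side" or "top" or "wrist"; returns the picture (420x560x3 uint8, red, green, blue); there is no depth.
- vision.camera_model(name): a dict with "intrinsics" (3x3 intrinsics, pixels), "camera_from_world" (4x4, takes a point from world to camera coordinates); the wrist camera has in their place "hand_eye" (4x4, takes a point from camera to tool coordinates, whose origin is the TCP and whose axes are the flange's). Camera axes: x right, y up, looking along -z (the intrinsics and any distortion apply to the point x, -y, -z); pixel columns grow to the right and rows downward; lengths in m; the calibration is good to about 2 mm. A picture is of the moment at which its call begins: read the wrist's pose just before it. camera_model takes no time and is no camera call.
- r.sign_off(): hands the job in, once; it reports no verdict.
The state is a dict: "t": time; "joint_pos": joint angles; "qd": joint speeds; "tau": joint torques, N m; "position": TCP position; "eef_rot": TCP orientation; "contact_force": force on the tool from outside, world axes, zero at the start; "wrist_torque": the same for the moment, N m; "grip_width": finger opening in m.
Only numpy, scipy, OpenCV 4.12 (cv2) and the standard library are available. Lean on these libraries where they do the work, as an engineer would, in place of code of your own. Each camera call takes 0.05 s, during which the arm holds its last target.

## Working session

There is one attempt and no reset: what is moved stays moved. The work goes in short steps, Python scripts to look and compute and a shell command to move; the robot and the scene stay as the last step left them, time stands still between calls to the robot, and variables do not carry over. Pictures are saved under pics/ and viewed, and the job is handed in when it is done.

```bash
mkdir -p pics
cat > h.py <<'E'
import numpy as np, cv2
from rig import monitor, vision, r
def snap(n,f):
    im=vision.snapshot(n); cv2.imwrite('pics/'+f,cv2.cvtColor(im,cv2.COLOR_RGB2BGR)); return im
E
python3 - <<'E'
from h import *
np.set_printoptions(precision=4,suppress=True)
s=monitor.observe(); print(s)
for n in("side","top","wrist"): 
    print(n,vision.camera_model(n)); snap(n,n+'0.png')
E
```

```text
{'t': 0.0, 'joint_pos': array([ 1.5352,  0.5019, -0.4268,  1.5515,  0.2208,  1.1383, -0.2103]), 'qd': array([-0.0002, -0.001 ,  0.0011,  0.0014, -0.0002,  0.0017,  0.0029]), 'tau': array([ -0.0008, -56.9518,  -5.8168, -28.0937,   0.0103,   0.0123,
         0.    ]), 'position': array([ 0.1911, -0.6205,  0.2302]), 'eef_rot': array([ 0.9889,  0.1489, -0.0001, -0.001 ]), 'contact_force': array([ 0.2822, -0.2119,  0.0102]), 'wrist_torque': array([ 0.0056, -0.0079, -0.022 ]), 'grip_width': 0.08578260659593571}
side {'intrinsics': array([[449.8513,   0.    , 280.8526],
       [  0.    , 449.8513, 198.9413],
       [  0.    ,   0.    ,   1.    ]]), 'camera_from_world': array([[-0.0304, -0.9995,  0.0039,  0.0378],
       [ 0.5703, -0.0141,  0.8213, -0.3662],
       [-0.8209,  0.0272,  0.5704, -0.6941],
       [ 0.    ,  0.    ,  0.    ,  1.    ]])}
top {'intrinsics': array([[381.5474,   0.    , 274.5392],
       [  0.    , 381.5474, 213.1875],
       [  0.    ,   0.    ,   1.    ]]), 'camera_from_world': array([[-0.0033, -1.    , -0.0075,  0.0191],
       [ 0.9978, -0.0038,  0.0664, -0.5206],
       [-0.0664, -0.0073,  0.9978, -1.0317],
       [ 0.    ,  0.    ,  0.    ,  1.    ]])}
wrist {'intrinsics': array([[321.2512,   0.    , 281.4901],
       [  0.    , 321.2512, 209.7045],
       [  0.    ,   0.    ,   1.    ]]), 'hand_eye': array([[-0.001 ,  0.9509,  0.3094,  0.0782],
       [ 1.    ,  0.001 ,  0.0002,  0.0012],
       [-0.0001,  0.3094, -0.9509, -0.1442],
       [ 0.    ,  0.    ,  0.    ,  1.    ]])}
```

View pics/side0.png

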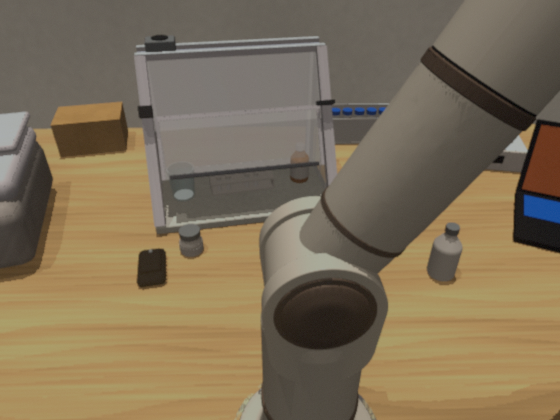

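View pics/top0.png

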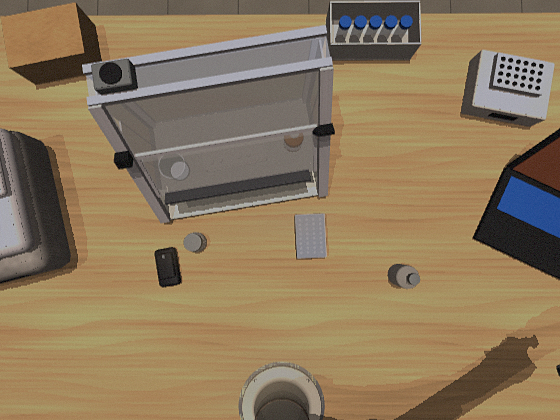

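View pics/wrist0.png

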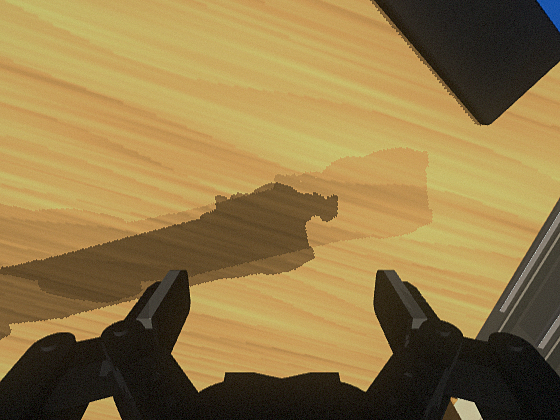

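The side view shows the hood yawed, with the lip at about (168,176)-(320,165), the square clip at (146,111) and the pointed clip at (325,102). The top view shows the lip at (165,198)-(312,175), the square clip at (123,160) and the pointed clip at (323,130). I'll zoom in on both.

Run:
```python
import cv2
a=cv2.imread('pics/top0.png')[50:230,70:350]; cv2.imwrite('pics/topz.png',cv2.resize(a,None,fx=2.8,fy=2.8,interpolation=cv2.INTER_CUBIC))
a=cv2.imread('pics/side0.png')[30:240,120:350]; cv2.imwrite('pics/sidez.png',cv2.resize(a,None,fx=2.8,fy=2.8,interpolation=cv2.INTER_CUBIC))
```

```text
(no output)
```

View pics/topz.png

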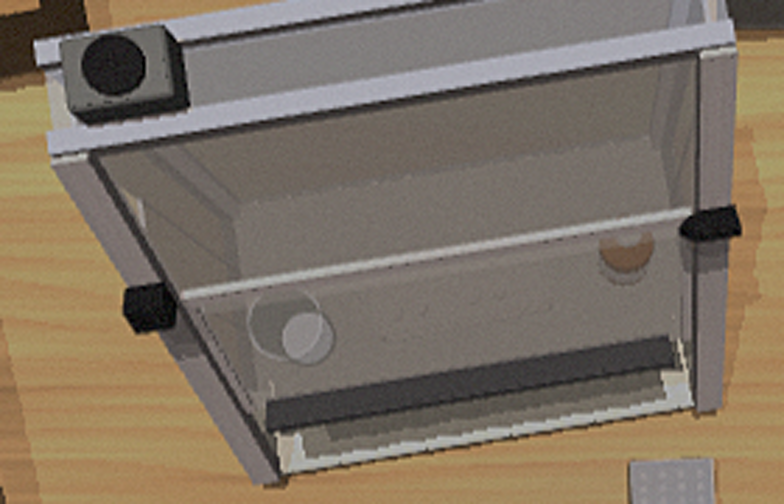

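View pics/sidez.png

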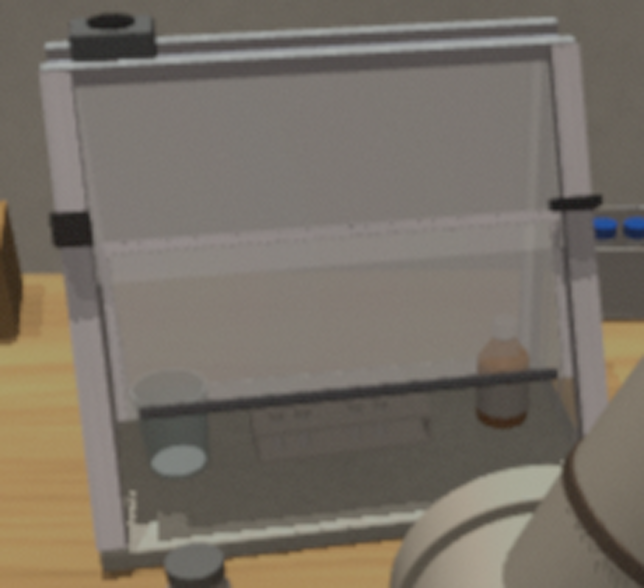

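```bash
cat >> h.py <<'E'
np.set_printoptions(precision=4,suppress=True)
CM={n:vision.camera_model(n) for n in("side","top")}
def P(n):
    c=CM[n]; return c["intrinsics"]@np.diag([1,-1,-1])@c["camera_from_world"][:3]
def tri(ps,pt):
    X=cv2.triangulatePoints(P("side"),P("top"),np.float64(ps).reshape(2,1),np.float64(pt).reshape(2,1))[:,0]
    X=X[:3]/X[3]; e=[proj(n,X)-np.array(p) for n,p in(("side",ps),("top",pt))]
    return X,e
def proj(n,X):
    q=P(n)@np.append(X,1); return q[:2]/q[2]
E
python3 - <<'E'
from h import *
z=lambda p,o:((p[0]+.5)/2.8-.5+o[0],(p[1]+.5)/2.8-.5+o[1])
S=(120,30);T=(70,50)
D={'lipL':((140,417),(267,432)),'lipR':((557,381),(677,366)),
'tip':((549,205),(681,230)),'clipRbot':((601,208),(740,236)),'railTopL':((43,64),(49,155)),'railTopR':((578,40),(736,48)),
'clipSqFrontBotL':((55,246),(127,329)),'baseL':((105,552),(262,484)),}
for k,(a,b) in D.items():
    print(k,*tri(z(a,S),z(b,T)))
for n in CM:
    E=CM[n]["camera_from_world"]; print(n,-E[:3,:3].T@E[:3,3])
E
```

```text
lipL [0.5365 0.2826 0.1362] [array([-0.5004, -0.0904]), array([ 0.6666, -0.0409])]
lipR [ 0.5937 -0.0735  0.132 ] [array([ 0.3305, -0.0098]), array([-0.4586, -0.0349])]
tip [ 0.6786 -0.0673  0.2606] [array([-0.061 ,  0.0015]), array([0.0971, 0.0073])]
clipRbot [ 0.6741 -0.1125  0.2593] [array([-0.0803,  0.0042]), array([0.1273, 0.0121])]
railTopL [0.6972 0.3566 0.3803] [array([-0.5278, -0.1455]), array([ 0.9313, -0.1167])]
railTopR [ 0.7673 -0.0948  0.3775] [array([-0.4058,  0.0166]), array([0.7514, 0.0673])]
clipSqFrontBotL [0.6048 0.3497 0.2607] [array([-1.8483, -0.4688]), array([ 2.7793, -0.2803])]
baseL [0.4958 0.32   0.026 ] [array([-0.2987, -0.055 ]), array([ 0.3665, -0.0239])]
side [-0.3598  0.0515  0.6965]
top [0.451  0.0096 1.0641]
```

```bash
python3 -m pendant '[[20,-15,-2,0,0,0],[36,-28,-4,0,0,0],[36,-28,-4,0,0,0],[36,-28,-4,0,0,0],[36,-28,-2,0,0,0],[36,-28,0,0,0,0],[36,-28,0,0,0,0],[36,-28,0,0,0,0],[36,-28,0,0,0,0],[30,-28,0,0,0,0]]' 0; python3 -c "
from h import *
s=monitor.observe();print(s['t'],s['position'],s['eef_rot'],s['joint_pos'])
for n,p,z in(('jar',(195,238),.06),('box',(311,215),.057),('box',(311,258),.057),('wash',(412,277),.13)):
    M=P('top');A=np.c_[M[:,0],M[:,1],-np.array([*p,1])];v=np.linalg.solve(A,-(M[:,2]*z+M[:,3]));print(n,v[:2])
"
```

```text
t: 1.15
position: [0.437, -0.2644, 0.2474]
eef_rot: [0.989, 0.149, 0.0, 0.0]
contact_force: [0.7, -0.4, -0.1]
grip_width: 0.0001
1.15 [ 0.437  -0.2644  0.2474] [0.9888 0.1493 0.0003 0.0001] [ 1.0449  0.2577 -0.6431  1.873   0.1752  1.0666 -0.9384]
jar [0.4532 0.2264]
box [ 0.5129 -0.0793]
box [ 0.3999 -0.0782]
wash [ 0.3572 -0.3157]
```

```bash
python3 -m pendant '[[7,-30,0,0,0,8.1],[7,-44,0,0,0,0],[7,-44,0,0,0,0],[7,-44,0,0,0,0],[7,-44,0,0,0,0],[7,-44,0,0,0,0],[7,-44,0,0,0,0],[4,-44,0,0,0,0],[0,-18,0,0,0,0]]';  python3 -m pendant '[[0,0,0,0,7.5,0],[0,0,0,0,7.5,0],[0,0,0,0,7.5,0],[0,0,0,0,7.5,0],[0,0,0,0,7.5,0],[0,0,0,0,7.5,0],[0,0,0,0,0,0]]'
python3 -c "
from h import *
from scipy.spatial.transform import Rotation as R
s=monitor.observe();print(s['t'],s['position'],s['joint_pos']);Rm=R.from_quat(s['eef_rot']).as_matrix();print(Rm)
d=np.array([.501,.095,.154])-s['position'];print(Rm.T@d*1e3)
for n in ('wrist','side','top'):snap(n,n+'1.png')
"
```

```text
t: 2.05
position: [0.4272, 0.098, 0.2477]
eef_rot: [0.997, 0.081, 0.001, -0.001]
contact_force: [-0.5, -0.1, 0.0]
grip_width: -0.0002
t: 2.75
position: [0.4868, 0.1107, 0.2848]
eef_rot: [0.933, 0.073, 0.352, -0.025]
contact_force: [-0.5, 0.7, 0.2]
grip_width: 0.0
2.75 [0.4868 0.1107 0.2848] [ 0.6477 -0.3064 -0.8619  2.4223 -0.6507  0.2401 -1.1116]
[[ 0.7414  0.1529  0.6534]
 [ 0.1183 -0.9882  0.0969]
 [ 0.6605  0.0055 -0.7508]]
[-77.7854  16.9405 105.9623]
```

View pics/wrist1.png

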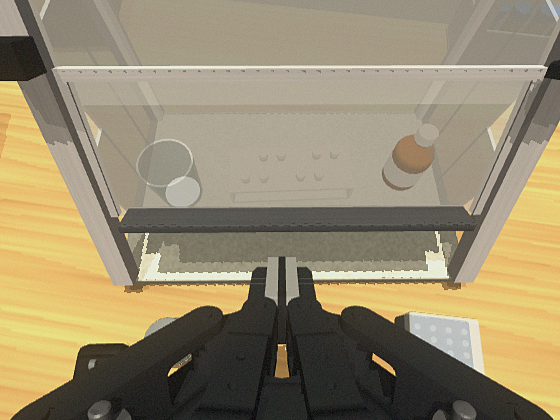

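View pics/side1.png

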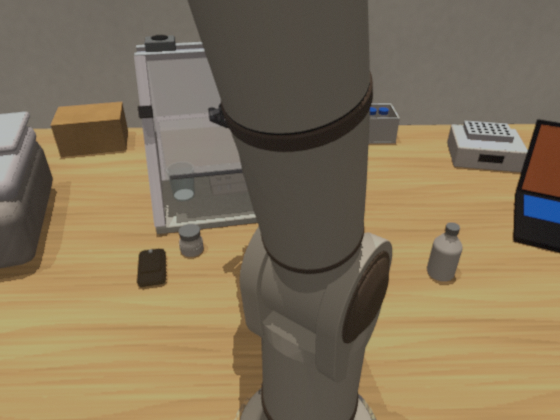

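View pics/top1.png

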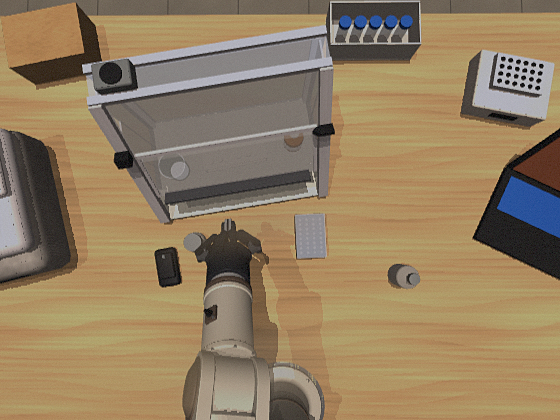

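The wrist view shows the lip clear and level, about (120,220)-(475,215), with the fingers centred in front of it. The side view is blocked on the right by the arm. Joints 2 and 4 are close to their range limits, so I'll keep the tilt at about 41° and go down and forward.

```bash
python3 -m pendant '[[-10,4,25,0,0,0],[-18,4,26,0,0,0],[-18,4,26,0,0,0],[-18,4,20,0,0,0],[-9,2,6,0,0,0],[0,0,0,0,0,0]]'
python3 -c "
from h import *
from scipy.spatial.transform import Rotation as R
s=monitor.observe();print(s['t'],s['position'],s['joint_pos']);Rm=R.from_quat(s['eef_rot']).as_matrix();print(Rm)
E=np.array([.5651,.1046,.1341]); x,z=Rm[:,0],Rm[:,2]
C=E+.02*z-.011*x
for q in(C-.02*x-.08*z,C-.02*x,C):print(q,Rm.T@(q-s['position'])*1e3)
for n in ('wrist',):snap(n,n+'2.png')
"
```

```text
t: 3.5
position: [0.509, 0.1038, 0.2192]
eef_rot: [0.94, 0.074, 0.333, -0.022]
contact_force: [0.5, 1.0, -0.3]
grip_width: -0.0001
3.5 [0.509  0.1038 0.2192] [ 1.3783 -0.2528 -1.5336  2.424  -1.4057  0.1927 -0.3237]
[[ 0.7674  0.154   0.6224]
 [ 0.1245 -0.988   0.0911]
 [ 0.6289  0.0076 -0.7774]]
[0.504  0.0953 0.1612] [-41.3127   7.2457  41.1304]
[0.5538 0.1026 0.0991] [-41.3127   7.2457 121.1304]
[0.5691 0.1051 0.1116] [-21.3127   7.2457 121.1304]
```

View pics/wrist2.png

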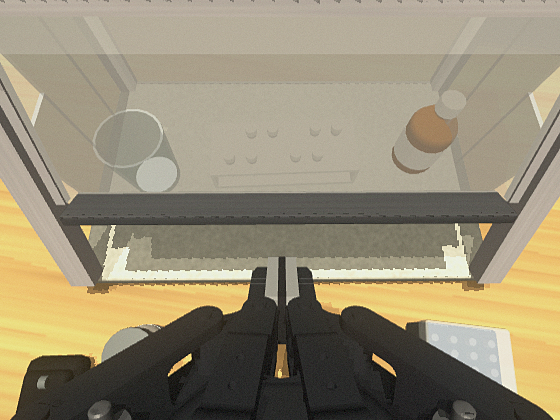

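Several joints are now near their limits, so I'll ease the tilt to about 32° before continuing.

```bash
python3 -m pendant '[[0,4,10,0,-3,0],[0,4,10,0,-3,0],[0,0,0,0,0,0]]'
python3 -c "
from h import *
from scipy.spatial.transform import Rotation as R
s=monitor.observe();print(s['t'],s['position'],s['joint_pos']);Rm=R.from_quat(s['eef_rot']).as_matrix();print(Rm)
E=np.array([.5651,.1046,.1341]); x,z=Rm[:,0],Rm[:,2]
C=E+.02*z-.011*x
for q in(C-.02*x-.08*z,C-.02*x,C):print(q,Rm.T@(q-s['position'])*1e3)
"
```

```text
t: 3.85
position: [0.5087, 0.0982, 0.2209]
eef_rot: [0.955, 0.08, 0.286, -0.019]
contact_force: [0.2, 1.4, -0.2]
grip_width: -0.0001
3.85 [0.5087 0.0982 0.2209] [ 1.4468 -0.3062 -1.5333  2.3476 -0.9874  0.3493 -0.7139]
[[ 0.8241  0.1631  0.5424]
 [ 0.1415 -0.9866  0.0816]
 [ 0.5484  0.0095 -0.8361]]
[0.507  0.0953 0.1673] [-31.2143   2.1051  43.7393]
[0.5504 0.1018 0.1004] [-31.2143   2.1051 123.7393]
[0.5669 0.1047 0.1113] [-11.2143   2.1051 123.7393]
```

```bash
python3 -m pendant '[[-8,0,12,0,0,0],[-11,0,17,0,0,0],[-8,0,12,0,0,0],[0,0,0,0,0,0]]'
python3 -c "
from h import *
s=monitor.observe();print(s['t'],s['position'],s['joint_pos'])
snap('side','side3.png');snap('top','top3.png')
"
```

```text
t: 4.25
position: [0.4842, 0.093, 0.1981]
eef_rot: [0.954, 0.079, 0.288, -0.02]
contact_force: [-0.2, -0.7, -0.4]
grip_width: 0.0002
4.25 [0.4842 0.093  0.1981] [ 1.4361 -0.306  -1.5342  2.4236 -1.1909  0.3073 -0.5116]
```

View pics/side3.png

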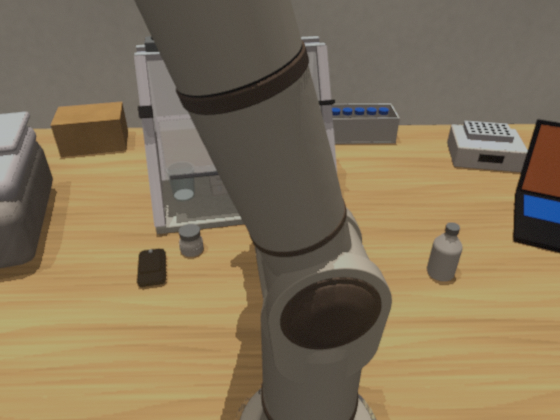

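View pics/top3.png

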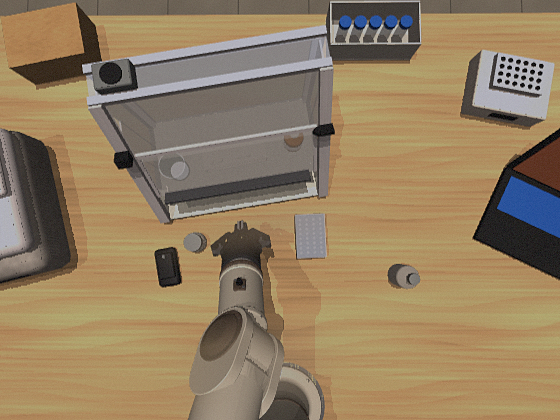

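```bash
python3 -m pendant '[[13,0,8,0,0,0],[13,0,9,0,0,0],[13,0,9,0,0,0],[0,0,0,0,0,0]]'
python3 -c "
from h import *
from scipy.spatial.transform import Rotation as R
s=monitor.observe();print(s['t'],s['position'],s['joint_pos']);Rm=R.from_quat(s['eef_rot']).as_matrix();print(Rm)
for q in([.535,.1,.15],[.535,.1,.10]):print(q,Rm.T@(q-s['position'])*1e3)
"
```

```text
t: 4.75
position: [0.5117, 0.0945, 0.222]
eef_rot: [0.953, 0.078, 0.29, -0.02]
contact_force: [-0.6, 0.3, 0.7]
grip_width: -0.0002
4.75 [0.5117 0.0945 0.222 ] [ 1.4606 -0.3059 -1.534   2.3503 -1.0326  0.3471 -0.6634]
[[ 0.8191  0.1603  0.5508]
 [ 0.1368 -0.987   0.0838]
 [ 0.5571  0.0067 -0.8304]]
[0.535, 0.1, 0.15] [-20.3149  -2.1423  73.102 ]
[0.535, 0.1, 0.1] [-48.1693  -2.4757 114.6234]
```

The arm has folded into a corner of its joint ranges. I'll untilt, move forward with the tool pointing down, and then tilt again.

```bash
python3 -m pendant '[[0,0,0,0,-8,0],[0,0,0,0,-8,0],[0,0,0,0,-8,0],[0,0,0,0,-8,0],[10,0,0,0,0,0],[15,0,0,0,0,0],[10,0,0,0,0,0],[0,0,0,0,0,0]]'
python3 -c "
from h import *
from scipy.spatial.transform import Rotation as R
s=monitor.observe();print(s['t'],s['position'],s['joint_pos']);Rm=R.from_quat(s['eef_rot']).as_matrix();print(Rm)
"
```

```text
t: 5.55
position: [0.4606, 0.0889, 0.2846]
eef_rot: [0.993, 0.085, 0.079, -0.01]
contact_force: [-0.0, -0.7, 0.3]
grip_width: -0.0004
5.55 [0.4606 0.0889 0.2846] [ 1.5384 -0.3059 -1.5343  2.0269 -0.4032  0.9994 -1.2204]
[[ 0.9731  0.1699  0.1556]
 [ 0.1667 -0.9854  0.0336]
 [ 0.1591 -0.0068 -0.9872]]
```

```bash
python3 -m pendant '[[-4,20,0,0,-8,0],[-7,44,0,0,0,0],[-7,44,0,0,0,0],[-7,44,0,0,0,0],[-7,44,0,0,0,0],[-7,44,0,0,0,0],[-7,44,0,0,0,0],[-7,44,0,0,0,0],[0,0,0,0,0,0]]'
python3 -c "
from h import *
s=monitor.observe();print(s['t'],s['position'],s['joint_pos'])
"
```

```text
t: 6.45
position: [0.3917, -0.2339, 0.3176]
eef_rot: [0.996, 0.08, 0.041, 0.007]
contact_force: [0.2, -0.5, -0.4]
grip_width: 0.0002
6.45 [ 0.3917 -0.2339  0.3176] [ 2.3074 -0.3045 -1.5295  1.9406 -0.3884  1.1729 -0.4962]
```

```bash
python3 -m pendant '[[20,16,0,0,-3,0],[32,26,4,0,0,0],[32,26,10,0,0,0],[32,26,10,0,0,0],[32,26,10,0,0,0],[32,26,10,0,0,0],[0,0,0,0,0,0]]'
python3 -c "
from h import *
s=monitor.observe();print(s['t'],s['position'],s['joint_pos'])
"
```

```text
t: 7.15
position: [0.4487, -0.2567, 0.3666]
eef_rot: [0.992, 0.084, 0.081, 0.055]
contact_force: [1.1, 0.7, -0.3]
grip_width: -0.0001
7.15 [ 0.4487 -0.2567  0.3666] [ 2.2888 -0.3059 -1.5341  1.8375 -0.3833  1.1428 -0.5443]
```

The arm is locked against the joint 2 and joint 3 limits. I'll fit a kinematic model from the logged poses so I can plan a way out.

```bash
cat > kin.py <<'E'
import numpy as np
from scipy.spatial.transform import Rotation as R
from scipy.optimize import least_squares
def M(l):return R.from_matrix(np.array(l)).as_quat()
D=[([1.5352,.5019,-.4268,1.5515,.2208,1.1383,-.2103],[.1911,-.6205,.2302],[.9889,.1489,-.0001,-.001]),
([1.0449,.2577,-.6431,1.873,.1752,1.0666,-.9384],[.437,-.2644,.2474],[.9888,.1493,.0003,.0001]),
([.6477,-.3064,-.8619,2.4223,-.6507,.2401,-1.1116],[.4868,.1107,.2848],M([[.7414,.1529,.6534],[.1183,-.9882,.0969],[.6605,.0055,-.7508]])),
([1.3783,-.2528,-1.5336,2.424,-1.4057,.1927,-.3237],[.509,.1038,.2192],M([[.7674,.154,.6224],[.1245,-.988,.0911],[.6289,.0076,-.7774]])),
([1.4468,-.3062,-1.5333,2.3476,-.9874,.3493,-.7139],[.5087,.0982,.2209],M([[.8241,.1631,.5424],[.1415,-.9866,.0816],[.5484,.0095,-.8361]])),
([1.4361,-.306,-1.5342,2.4236,-1.1909,.3073,-.5116],[.4842,.093,.1981],[.954,.079,.288,-.02]),
([1.4606,-.3059,-1.534,2.3503,-1.0326,.3471,-.6634],[.5117,.0945,.222],M([[.8191,.1603,.5508],[.1368,-.987,.0838],[.5571,.0067,-.8304]])),
([1.5384,-.3059,-1.5343,2.0269,-.4032,.9994,-1.2204],[.4606,.0889,.2846],M([[.9731,.1699,.1556],[.1667,-.9854,.0336],[.1591,-.0068,-.9872]])),
([2.3074,-.3045,-1.5295,1.9406,-.3884,1.1729,-.4962],[.3917,-.2339,.3176],[.996,.08,.041,.007]),
([2.2888,-.3059,-1.5341,1.8375,-.3833,1.1428,-.5443],[.4487,-.2567,.3666],[.992,.084,.081,.055])]
E
cat > fit.py <<'E'
from kin import *
import itertools
Q=np.array([d[0] for d in D]);X=np.array([d[1] for d in D]);RR=R.from_quat(np.array([d[2] for d in D]))
ax0=[[0,0,1],[0,1,0],[0,0,1],[0,1,0],[0,0,1],[0,1,0],[0,0,1]]
def fr(sg,off,q):
    r=R.identity(len(q)); out=[]
    for i in range(7):
        r=r*R.from_rotvec(np.outer(sg[i]*q[:,i]+off[i],ax0[i])); out.append(r)
    return out
res=[]
rng=np.random.default_rng(0)
for s in itertools.product([1,-1],repeat=4):
  for s5 in (1,-1):
    sg=[-1,s[0],s[1] ,s[2],s5,s[3],1]
    for s7 in(1,-1):
      sg[6]=s7
      def f(o):
        return (RR.inv()*fr(sg,o,Q)[-1]).as_rotvec().ravel()
      for k in range(6):
        o0=rng.uniform(-np.pi,np.pi,7) if k>1 else np.array([0,0,0,0,-np.pi/2*k,0,0.])
        r=least_squares(f,o0,max_nfev=60); res.append((r.cost,tuple(sg),r.x))
res.sort(key=lambda a:a[0])
for a in res[:12]:print(a[0],a[1],np.round((a[2]+np.pi)%(2*np.pi)-np.pi,3))
E
python3 fit.py
```

```text
1.0068699538921463e-06 (-1, -1, -1, -1, -1, 1, -1) [-3.141  0.    -0.     0.    -3.141  0.     1.57 ]
1.0068699538921984e-06 (-1, 1, 1, 1, -1, -1, -1) [ 0.     3.141  0.     3.142 -3.141 -0.    -1.571]
1.0068699538922258e-06 (-1, -1, -1, 1, 1, -1, -1) [-3.141  0.     3.141  3.142  3.141  3.141 -1.571]
1.0068699538922393e-06 (-1, -1, 1, 1, 1, 1, -1) [-3.141 -3.141 -3.141 -0.    -0.    -3.141  1.57 ]
1.0068699538922645e-06 (-1, -1, 1, -1, -1, -1, -1) [-3.141 -3.141  0.    -3.142  0.    -0.    -1.571]
1.00686995389232e-06 (-1, 1, 1, 1, 1, 1, -1) [ 0.     3.141  0.    -0.    -0.    -3.141  1.57 ]
1.0068699538924443e-06 (-1, 1, -1, 1, 1, -1, -1) [ 0.    -0.    -0.     3.142  3.141  3.141 -1.571]
1.0068699538924477e-06 (-1, 1, 1, 1, -1, -1, -1) [ 0.     3.141  0.     3.142 -3.141 -0.    -1.571]
1.006869953892456e-06 (-1, -1, -1, 1, 1, -1, -1) [-3.141  0.     3.141  3.142  3.141  3.141 -1.571]
1.0068699538924816e-06 (-1, -1, 1, 1, -1, 1, -1) [-3.141 -3.141 -3.141  3.142  0.     0.     1.57 ]
1.006869953892497e-06 (-1, 1, 1, 1, -1, 1, -1) [0.    3.141 0.    3.142 0.    0.    1.57 ]
1.0068699538925317e-06 (-1, 1, 1, 1, -1, 1, -1) [0.    3.141 0.    3.142 0.    0.    1.57 ]
```

```bash
cat >> kin.py <<'E'
SG=np.array([-1,1,-1,1,1,-1,-1.]);OFF=np.array([0,0,0,np.pi,np.pi,np.pi,-np.pi/2])
AX=['z','y','z','y','z','y','z']
LO=np.array([-2.88,-.31,-1.54,.2,-1.41,.19,-2.57]);HI=np.array([2.88,2.03,1.56,2.42,4.55,2.02,2.57])
def frames(q):
    r=np.eye(3);o=[]
    for i in range(7):
        r=r@R.from_euler(AX[i],SG[i]*q[i]+OFF[i]).as_matrix();o.append(r)
    return o
def design(q):return np.hstack([np.eye(3)]+frames(q))
try: DV=np.load('dv.npy')
except Exception: DV=None
def fk(q):
    f=frames(q);return np.hstack([np.eye(3)]+f)@DV,f[-1]
def jac(q):
    f=frames(q);d=DV.reshape(8,3);org=d[0].copy();r=np.eye(3);p,_=fk(q);J=np.zeros((6,7))
    for i in range(7):
        a=r@np.eye(3)['xyz'.index(AX[i])]*SG[i]; J[:3,i]=np.cross(a,p-org);J[3:,i]=a
        r=f[i];org=org+r@d[i+1]
    return J
E
python3 - <<'E'
from kin import *
A=np.vstack([design(np.array(d[0])) for d in D]);b=np.concatenate([d[1] for d in D])
lam=1e-3
x=np.linalg.solve(A.T@A+lam**2*np.eye(24),A.T@b);print(np.round(x.reshape(8,3),4));print(np.abs(A@x-b).max(),np.linalg.svd(A)[1].round(3))
# sparse: zero y except allowed
np.save('dv.npy',x)
E
```

```text
[[ 1.000e-04 -0.000e+00  1.732e-01]
 [ 0.000e+00 -7.300e-03  1.732e-01]
 [-0.000e+00 -7.300e-03  2.530e-01]
 [-2.000e-04 -5.900e-03  2.530e-01]
 [-1.000e-04 -5.900e-03 -2.354e-01]
 [ 0.000e+00  2.000e-04 -2.354e-01]
 [ 0.000e+00  2.000e-04  1.796e-01]
 [-0.000e+00 -1.000e-04  1.796e-01]]
7.04117601442178e-05 [8.755 8.565 8.53  2.251 1.973 1.548 1.375 1.338 0.937 0.893 0.577 0.302
 0.251 0.139 0.124 0.078 0.049 0.    0.    0.    0.    0.    0.    0.   ]
```

```bash
cat >> kin.py <<'E'
def step(q,Pt,Rt,lam=.05,kn=0.,rest=None,n=20,W=None):
    for _ in range(n):
        p,r=fk(q);e=np.r_[Pt-p,R.from_matrix(Rt@r.T).as_rotvec()]
        J=jac(q);JJ=J@J.T+lam**2*np.eye(6)
        dq=J.T@np.linalg.solve(JJ,e)
        if kn and rest is not None: dq+=kn*(np.eye(7)-J.T@np.linalg.solve(JJ,J))@(rest-q)
        q=np.clip(q+dq,LO+.003,HI-.003)
    return q
def sim(q,rows,snapcmd=True,**k):
    Pt,Rt=fk(q)
    for r in rows:
        r=np.array(r,float)
        Pt=Pt+Rt@r[:3]*1e-3;Rt=Rt@R.from_rotvec(np.radians(r[3:])).as_matrix()
        q=step(q,Pt,Rt,**k)
        if snapcmd: Pt,Rt=fk(q)
    return q
E
python3 - <<'E'
from kin import *
np.set_printoptions(precision=3,suppress=True)
c1=[[20,-15,-2,0,0,0]]+[[36,-28,-4,0,0,0]]*3+[[36,-28,-2,0,0,0]]+[[36,-28,0,0,0,0]]*4+[[30,-28,0,0,0,0]]
c2=[[7,-30,0,0,0,8.1]]+[[7,-44,0,0,0,0]]*6+[[4,-44,0,0,0,0],[0,-18,0,0,0,0]]+[[0,0,0,0,7.5,0]]*6+[[0]*6]
print(np.array(D[1][0]),np.array(D[2][0]))
q0=np.array(D[0][0])
for kn,rest in((0,None),(.02,(LO+HI)/2),(.02,q0),(.1,q0),(.1,(LO+HI)/2),(.02,q0*0)):
    q=sim(q0,c1,kn=kn,rest=rest);print(kn,q,fk(q)[0],sim(q,c2,kn=kn,rest=rest))
q=np.array(D[8][0]);print(sim(q,[[20,16,0,0,-3,0],[32,26,4,0,0,0]]+[[32,26,10,0,0,0]]*4),D[9][0])
E
```

```text
[ 1.045  0.258 -0.643  1.873  0.175  1.067 -0.938] [ 0.648 -0.306 -0.862  2.422 -0.651  0.24  -1.112]
0 [ 1.048  0.259 -0.641  1.873  0.174  1.067 -0.934] [ 0.436 -0.266  0.247] [ 0.211 -0.307 -0.507  2.417 -0.799  0.193 -0.966]
0.02 [ 0.42   0.207  0.088  1.89  -0.022  1.048 -0.755] [ 0.436 -0.267  0.247] [ 0.084 -0.307 -0.392  2.416  0.135  0.193 -1.893]
0.02 [ 1.061  0.261 -0.655  1.872  0.178  1.069 -0.936] [ 0.435 -0.266  0.247] [ 0.418 -0.307 -0.628  2.414 -1.321  0.214 -0.439]
0.1 [ 1.067  0.261 -0.656  1.87   0.177  1.071 -0.929] [ 0.434 -0.269  0.248] [ 0.808 -0.307 -0.802  2.41  -1.407  0.434 -0.264]
0.1 [ 0.391  0.214  0.12   1.881 -0.027  1.053 -0.75 ] [ 0.439 -0.268  0.247] [-0.008 -0.301 -0.247  2.414  0.038  0.196 -1.72 ]
0.02 [ 0.255  0.21   0.278  1.895 -0.068  1.047 -0.71 ] [ 0.437 -0.267  0.247] [ 0.18  -0.307 -0.462  2.416 -0.563  0.198 -1.184]
[ 2.877 -0.307 -1.537  1.519 -0.86   1.45  -0.243] [2.2888, -0.3059, -1.5341, 1.8375, -0.3833, 1.1428, -0.5443]
```

```bash
cat > plan1.py <<'E'
from kin import *
np.set_printoptions(precision=3,suppress=True)
h=np.radians(9.1);hx=np.array([np.cos(h),np.sin(h),0]);up=np.array([0,0,1.])
E=np.array([.5651,.1046,.1341]);u=.5*hx+.866*up
def tool(t,psi=0):
    t=np.radians(t);z=np.sin(t)*hx-np.cos(t)*up;x=np.cos(t)*hx+np.sin(t)*up
    return np.c_[x,np.cross(z,x),z]
def ikswivel(P,Rt):
    # all solutions over j3 grid w/ elbow branch by numeric
    out=[]
    for q3 in np.arange(-1.4,1.45,.2):
        best=None
        for q5 in(-1,0,1,2,3):
            f=lambda q:np.r_[P-fk(q)[0],.5*R.from_matrix(Rt@fk(q)[1].T).as_rotvec(),.5*(q[2]-q3)]
            q0=np.array([-.3-q3,.3,q3,2.2,q5,.6,-.5])
            r=least_squares(f,np.clip(q0,LO+.01,HI-.01),bounds=(LO,HI),max_nfev=60)
            if np.abs(r.fun[:6]).max()<2e-3:
                m=np.minimum(r.x-LO,HI-r.x).min()
                if best is None or m>best[0]:best=(m,r.x)
        if best:out.append(best)
    return out
E
cat > a.py <<'E'
from plan1 import *
for t in(28,32,36,40):
    Rt=tool(t);C=E+.02*Rt[:,2]-.011*Rt[:,0]
    for nm,P in(('high',np.array([.53,.098,.2])),('ins',C-.015*Rt[:,0]),('top',C+.15*u)):
        s=ikswivel(P,Rt);s.sort(key=lambda a:-a[0])
        print(t,nm,P,[(round(a[0],3),a[1]) for a in s[:3]])
E
timeout 500 python3 a.py
```

```text
28 high [0.53  0.098 0.2  ] [(np.float64(0.163), array([ 0.851,  0.224, -1.2  ,  2.257,  0.746,  0.402, -2.336])), (np.float64(0.16), array([ 0.682,  0.162, -1.   ,  2.26 ,  0.579,  0.356, -2.192])), (np.float64(0.143), array([ 0.5  ,  0.127, -0.8  ,  2.263,  0.457,  0.333, -2.085]))]
28 ins [0.552 0.102 0.104] []
28 top [0.639 0.116 0.241] [(np.float64(0.36), array([-1.214,  0.42 ,  1.2  ,  2.035, -0.799,  0.566, -0.949])), (np.float64(0.323), array([ 0.448,  0.295, -0.8  ,  1.988,  0.563,  0.513, -2.124])), (np.float64(0.323), array([ 0.602,  0.357, -1.   ,  1.984,  0.719,  0.565, -2.247]))]
32 high [0.53  0.098 0.2  ] [(np.float64(0.068), array([ 0.689,  0.137, -1.   ,  2.316,  0.754,  0.258, -2.372])), (np.float64(0.057), array([ 0.865,  0.192, -1.2  ,  2.313,  0.917,  0.307, -2.513])), (np.float64(0.045), array([-1.552,  0.185,  1.4  ,  2.367, -0.732,  0.235, -0.947]))]
32 ins [0.554 0.103 0.103] [(np.float64(0.049), array([-0.959,  0.428,  0.8  ,  2.371,  4.268,  0.256,  0.254])), (np.float64(0.046), array([-1.111,  0.522,  1.   ,  2.374,  4.365,  0.378,  0.117])), (np.float64(
[... 690 characters left out ...]
 0.117 0.241] [(np.float64(0.18), array([-1.258,  0.367,  1.2  ,  2.146, -1.046,  0.37 , -0.702])), (np.float64(0.136), array([ 0.463,  0.257, -0.8  ,  2.1  ,  0.848,  0.326, -2.412])), (np.float64(0.114), array([-1.353,  0.538,  1.4  ,  2.147, -1.296,  0.544, -0.519]))]
40 high [0.53  0.098 0.2  ] []
40 ins [0.558 0.103 0.102] [(np.float64(0.001), array([ 0.438,  0.483, -0.8  ,  2.419,  2.355,  0.504,  2.41 ])), (np.float64(0.0), array([ 0.264,  0.423, -0.6  ,  2.42 ,  2.476,  0.438,  2.238]))]
40 top [0.644 0.117 0.242] [(np.float64(0.083), array([-1.273,  0.357,  1.2  ,  2.199, -1.327,  0.301, -0.427])), (np.float64(0.007), array([-1.132,  0.266,  1.   ,  2.196, -1.116,  0.197, -0.6  ]))]
```

```bash
cat > b.py <<'E'
from plan1 import *
import sys
rng=np.random.default_rng(int(sys.argv[1]));hy=np.array([-hx[1],hx[0],0])
mar=lambda q:np.minimum(q-LO,HI-q).min()
import time;T0=time.time();res=[]
while time.time()-T0<200:
    te=rng.uniform(28,45);si=rng.uniform(-35,35);yl=rng.uniform(-.1,.06);roll=rng.uniform(-60,60)
    t=np.radians(te);z=np.sin(t)*hx-np.cos(t)*up+np.tan(np.radians(si))*hy;z/=np.linalg.norm(z)
    x=np.cross(hy,z)*-1;x=np.cos(t)*hx+np.sin(t)*up;x-=z*(x@z);x/=np.linalg.norm(x)
    Rt=np.c_[x,np.cross(z,x),z]@R.from_euler('z',roll,degrees=True).as_matrix()
    P=E+yl*hy+.02*z-.013*x-.015*x
    q0=rng.uniform(LO+.1,HI-.1);q0[0]=-.3-q0[2];q0[3]=2.3;q0[1]=.3;q0[5]=.5
    mid=(LO+HI)/2
    f=lambda q:np.r_[P-fk(q)[0],.5*R.from_matrix(Rt@fk(q)[1].T).as_rotvec()]
    r=least_squares(f,q0,bounds=(LO+.03,HI-.03),max_nfev=40)
    if np.abs(r.fun).max()>1e-3:continue
    q=r.x;m=mar(q);qs=q
    Pt=P.copy()
    for k in range(9):
        Pt=Pt+u*.018;qs=step(qs,Pt,Rt,lam=.01,n=4);m=min(m,mar(qs))
    if np.linalg.norm(fk(qs)[0]-Pt)>1e-3:continue
    qd=q;Pd=P.copy()
    for k in range(8): # retreat
        Pd=Pd-z*.01;qd=step(qd,Pd,Rt,lam=.01,n=4)
    res.append((m,mar(qd),te,si,yl,roll,q,qs))
res.sort(key=lambda a:-min(a[0],a[1]+.05))
for a in res[:6]:print(*[round(v,3) for v in a[:6]],a[6],a[7])
print(len(res))
E
for i in 1 2 3 4; do timeout 400 python3 b.py $i >b$i.txt & done; wait; cat b?.txt
```

```text
0.236 0.285 34.772 31.142 -0.098 -9.228 [ 1.026  0.697 -0.79   2.131 -0.797  0.426  0.057] [ 0.867  0.476 -0.711  1.916 -0.719  0.69  -0.29 ]
0.23 0.284 30.695 31.642 -0.075 1.236 [ 0.492  0.528 -0.203  2.136 -1.18   0.689  0.067] [ 0.36   0.377 -0.133  1.909 -0.942  0.864 -0.395]
0.215 0.31 33.787 34.693 -0.076 14.642 [ 1.109  0.8   -0.933  2.114 -0.517  0.405 -0.615] [ 0.998  0.579 -0.925  1.899 -0.536  0.666 -0.862]
0.206 0.313 30.583 29.77 -0.095 35.774 [ 1.069  0.718 -0.898  2.111 -0.448  0.396 -1.128] [ 0.955  0.52  -0.877  1.881 -0.456  0.676 -1.36 ]
0.197 0.18 29.71 -22.735 0.012 -57.998 [-0.075  0.493 -0.608  2.223  1.445  0.852 -2.312] [ 0.044  0.351 -0.682  1.968  1.093  0.921 -1.798]
0.188 0.249 28.487 28.599 -0.04 0.097 [ 0.833  0.59  -0.737  2.166 -0.787  0.378 -0.333] [ 0.661  0.391 -0.611  1.924 -0.654  0.682 -0.69 ]
178
0.308 0.314 29.449 34.13 -0.065 38.576 [ 0.603  0.561 -0.344  2.112 -1.07   0.669 -0.682] [ 0.472  0.407 -0.278  1.886 -0.88   0.87  -1.105]
0.276 0.287 30.147 -33.365 0.039 -53.723 [-0.959  0.544  0.255  2.141  1.07   0.737 -2.294] [-0.851  0.39   0.
[... 1616 characters left out ...]
 28.228 -34.818 0.022 -50.746 [-0.827  0.535  0.132  2.128  1.095  0.803 -2.317] [-0.728  0.391  0.111  1.896  0.909  0.976 -1.891]
0.24 0.227 35.316 32.194 -0.055 -57.49 [ 0.887  0.646 -0.695  2.18  -1.082  0.438  1.116] [ 0.708  0.42  -0.578  1.964 -0.886  0.689  0.65 ]
0.197 0.202 28.73 32.295 0.028 13.192 [ 0.672  0.573 -0.665  2.202 -1.085  0.387 -0.352] [ 0.481  0.366 -0.498  1.962 -0.825  0.677 -0.839]
0.197 0.321 29.939 32.998 -0.069 -37.853 [ 1.137  0.83  -1.04   2.106 -0.147  0.387 -0.125] [ 1.07   0.651 -1.103  1.877 -0.219  0.651 -0.285]
0.192 0.193 31.58 30.864 -0.007 48.916 [ 0.755  0.586 -0.679  2.209 -1.124  0.382 -0.85 ] [ 0.554  0.367 -0.512  1.976 -0.857  0.661 -1.361]
157
```

```bash
cat > c.py <<'E'
from plan1 import *
import sys,time
from scipy.linalg import expm,logm
rng=np.random.default_rng(int(sys.argv[1]));hy=np.array([-hx[1],hx[0],0])
mar=lambda q:np.minimum(q-LO,HI-q).min()
def pushR(te,si,roll):
    t=np.radians(te);z=np.sin(t)*hx-np.cos(t)*up+np.tan(np.radians(si))*hy;z/=np.linalg.norm(z)
    x=np.cos(t)*hx+np.sin(t)*up;x-=z*(x@z);x/=np.linalg.norm(x)
    return np.c_[x,np.cross(z,x),z]@R.from_euler('z',roll,degrees=True).as_matrix(),z,x
def leg(q,P1,R1):
    """returns row,N,qlist"""
    P0,R0=fk(q);T=np.eye(4);T[:3,:3]=R0.T@R1;T[:3,3]=R0.T@(P1-P0)
    L=np.real(logm(T));N=int(np.ceil(max(np.linalg.norm(T[:3,3])/.035,np.linalg.norm(R.from_matrix(T[:3,:3]).as_rotvec())/np.radians(7.5),1)))
    d=expm(L/N);row=np.round(np.r_[d[:3,3]*1e3,np.degrees(R.from_matrix(d[:3,:3]).as_rotvec())],0 if 0 else 1)
    return row,N
def run(q,row,N):
    out=[];P,Rm=fk(q)
    for _ in range(N):
        P=P+Rm@row[:3]*1e-3;Rm=Rm@R.from_rotvec(np.radians(row[3:])).as_matrix()
        q=step(q,P,Rm,lam=.01,n=3);out.append(q)
        if np.linalg.norm(fk(q)[0]-P)>2e-3: return None
    return out
def elbow_ok(q,P):
    return P[2]>.24 and (P[0]<.50 or P[1]<-.2) and P[1]>-.6 and P[0]>.1
if __name__=='__main__':
    q0=np.array(D[9][0]);best=[];T0=time.time()
    PR,z,x=pushR(33,30,0);Pc=E-.085*hy+.02*z-.013*x
    Ppre=Pc-.02*x-.09*z
    while time.time()-T0<400:
        q=q0;legs=[];mm=[];ok=True
        n=rng.integers(1,4)
        for k in range(n+1):
            if k<n:
                az=np.radians(rng.uniform(-70,-15));rad=rng.uniform(.4,.85)
                P1=np.array([rad*np.cos(az),rad*np.sin(az),rng.uniform(.28,.5)])
                R1=R.from_euler('z',rng.uniform(-50,60),degrees=True).as_matrix()@R.from_euler('x',180,degrees=True).as_matrix()@R.from_rotvec(np.radians([rng.uniform(-35,35),rng.uniform(-30,35),0])).as_matrix()
            else:
                P1=np.array([.45,-.06,.30]);R1=PR
            row,N=leg(q,P1,R1)
            if N>12:ok=False;break
            o=run(q,row,N)
            if o is None:ok=False;break
            if k==0 and not(o[0][1]>q0[1]+.01 and o[0][2]>q0[2]+.01):ok=False;break
            m=[mar(v) for v in (o[1:] if k==0 else o)]
            if k==0 and len(m)>2: m=m[1:]
            if m and min(m)<.04 or not all(elbow_ok(v,fk(v)[0]) for v in o):ok=False;break
            mm+=m;legs.append((row,N));q=o[-1]
        if not ok:continue
        for P1 in(Ppre,Pc-.02*x,Pc-.02*x+.17*u):
            row,N=leg(q,P1,PR);o=run(q,row,N)
            if o is None:ok=False;break
            mm+=[mar(v) for v in o];legs.append((row,N));q=o[-1]
        if ok and min(mm)>0: best.append((min(mm),legs,q))
    best.sort(key=lambda a:-a[0])
    print(len(best))
    for m,l,q in best[:2]:
        print(round(m,3),q)
        for row,N in l:print('   ',N,row.tolist())
E
for i in 1 2 3 4; do timeout 570 python3 c.py $i >c$i.txt 2>&1 & done; wait; cat c?.txt
```

```text
30
0.14 [ 1.002  0.532 -0.944  1.911 -0.463  0.626 -0.712]
    5 [-8.5, 11.3, -0.8, 1.5, 5.7, -4.0]
    8 [8.3, -26.8, 19.7, 3.0, 0.3, 2.8]
    5 [-1.3, 11.3, 29.3, -0.0, 0.0, -0.1]
    3 [0.1, 0.1, 29.9, -0.0, 0.0, 0.1]
    5 [30.3, -7.8, -13.4, -0.0, 0.0, -0.0]
0.139 [ 0.771  0.425 -0.628  1.919 -0.732  0.704 -0.498]
    6 [-19.9, -0.4, -0.1, 3.5, 4.7, 4.2]
    8 [19.6, 26.1, -0.5, -1.4, -5.6, -2.4]
    10 [4.1, -30.4, -11.8, -3.7, -1.8, -2.8]
    11 [8.1, -7.3, 8.5, 4.2, 5.7, 2.3]
    5 [-1.1, 11.1, 29.2, 0.1, 0.1, 0.1]
    3 [-0.0, 0.2, 29.9, -0.1, -0.1, -0.1]
    5 [30.3, -7.7, -13.4, 0.0, 0.0, 0.0]
26
0.162 [ 0.926  0.486 -0.833  1.914 -0.577  0.653 -0.619]
    7 [-26.0, 6.0, -1.6, 1.0, 3.6, -5.4]
    6 [26.4, 15.9, -8.1, 4.3, 0.8, 5.4]
    10 [-1.8, -19.3, 29.0, -0.4, 0.8, 0.4]
    5 [-1.3, 11.4, 29.2, -0.0, 0.0, -0.1]
    3 [0.1, -0.0, 29.9, -0.0, 0.0, 0.0]
    5 [30.3, -7.7, -13.4, -0.0, 0.0, 0.0]
0.154 [ 0.94   0.493 -0.855  1.914 -0.553  0.645 -0.64 ]
    6 [-25.4, -2.5, -17.6, 3.3, 3.8, -4.4]
    10 [15.0, -8.2, 27.3, 1.1, 0.9, 2.4]
    5 [-1.1, 11.4, 29.2, -0.1, 0.0, -0.
[... 450 characters left out ...]

    10 [23.2, -17.7, 18.1, 1.9, 0.3, 4.4]
    5 [-1.0, 11.0, 29.2, 0.0, 0.1, -0.1]
    3 [-0.2, -0.2, 30.0, 0.0, -0.0, 0.1]
    5 [30.3, -7.7, -13.4, 0.0, -0.0, -0.0]
33
0.153 [ 0.958  0.505 -0.88   1.912 -0.531  0.642 -0.654]
    6 [-4.1, 18.9, -21.9, 0.1, 4.9, -3.6]
    11 [1.4, -22.5, 25.3, 2.7, 0.2, 2.3]
    5 [-1.1, 11.0, 29.2, 0.1, 0.0, 0.0]
    3 [0.1, 0.0, 30.0, -0.0, 0.0, 0.0]
    5 [30.3, -7.7, -13.4, -0.0, 0.0, 0.0]
0.149 [ 0.956  0.5   -0.873  1.917 -0.547  0.639 -0.64 ]
    8 [-26.2, -5.3, -14.5, 3.2, 2.1, -5.8]
    11 [21.0, -1.8, 26.9, -0.0, 1.8, 3.5]
    5 [-1.4, 11.8, 29.3, -0.1, -0.0, 0.1]
    3 [0.0, -0.0, 29.9, -0.0, -0.0, -0.1]
    5 [30.3, -7.7, -13.3, -0.0, -0.0, 0.0]
```

```bash
python3 -m pendant '[[-8.5,11.3,-0.8,1.5,5.7,-4],[-8.5,11.3,-0.8,1.5,5.7,-4],[-8.5,11.3,-0.8,1.5,5.7,-4],[-8.5,11.3,-0.8,1.5,5.7,-4],[-8.5,11.3,-0.8,1.5,5.7,-4],[0,0,0,0,0,0]]'
cat > d.py <<'E'
from c import *
from rig import monitor
s=monitor.observe();q=s['joint_pos'];P,Rm=fk(q);print(s['t'],q,s['position'],P-s['position'],mar(q))
PR,z,x=pushR(33,30,0);Pc=E-.085*hy+.02*z-.013*x
for P1 in(np.array([.45,-.06,.30]),Pc-.02*x-.09*z,Pc-.02*x,Pc-.02*x+.17*u):
    row,N=leg(q,P1,PR);o=run(q,row,N)
    print(N,row.tolist(),P1)
    if o is None:break
    print([round(mar(v),2) for v in o],[np.round(fk(v)[0],2).tolist() for v in o[::3]]);q=o[-1]
E
python3 d.py
```

```text
t: 7.75
position: [0.4219, -0.3278, 0.3593]
eef_rot: [0.914, 0.263, 0.308, -0.023]
contact_force: [0.5, -0.8, -0.8]
grip_width: 0.0003Traceback (most recent call last):
  File "d.py", line 1, in <module>
    from c import *
  File "c.py", line 4, in <module>
    rng=np.random.default_rng(int(sys.argv[1]));hy=np.array([-hx[1],hx[0],0])
                                  ~~~~~~~~^^^
IndexError: list index out of range
```

```bash
python3 d.py 1
```

```text
7.75 [ 2.127  0.223 -1.253  1.919 -0.461  0.993  0.117] [ 0.422 -0.328  0.359] [-0.  0. -0.] 0.28661542141948537
8 [8.9, -27.1, 20.0, 3.0, 0.2, 2.7] [ 0.45 -0.06  0.3 ]
[np.float64(0.29), np.float64(0.29), np.float64(0.29), np.float64(0.28), np.float64(0.28), np.float64(0.27), np.float64(0.26), np.float64(0.25)] [[0.43, -0.3, 0.34], [0.44, -0.2, 0.31], [0.45, -0.09, 0.3]]
5 [-1.1, 11.4, 29.2, -0.1, 0.1, -0.1] [ 0.524 -0.023  0.167]
[np.float64(0.28), np.float64(0.27), np.float64(0.26), np.float64(0.26), np.float64(0.27)] [[0.46, -0.05, 0.27], [0.51, -0.03, 0.19]]
3 [-0.1, -0.1, 30.0, 0.1, -0.1, 0.1] [0.559 0.028 0.102]
[np.float64(0.26), np.float64(0.2), np.float64(0.14)] [[0.54, -0.01, 0.15]]
5 [30.3, -7.7, -13.4, -0.0, 0.0, -0.0] [0.643 0.041 0.249]
[np.float64(0.2), np.float64(0.26), np.float64(0.32), np.float64(0.38), np.float64(0.44)] [[0.58, 0.03, 0.13], [0.63, 0.04, 0.22]]
```

Escaped. The model matches the real pose, and the planned route now has good joint margins.

```bash
python3 -m pendant '[[9,-27,20,3,0.2,2.7],[9,-27,20,3,0.2,2.7],[9,-27,20,3,0.2,2.7],[9,-27,20,3,0.2,2.7],[9,-27,20,3,0.2,2.7],[9,-27,20,3,0.2,2.7],[9,-27,20,3,0.2,2.7],[9,-27,20,3,0.2,2.7],[0,0,0,0,0,0]]'
sed -i 's/for P1 in(np.array(\[.45,-.06,.30\]),/for P1 in(/' d.py; python3 d.py 1; python3 -c "
from h import *
for n in('side','wrist'):snap(n,n+'4.png')"
```

```text
t: 8.65
position: [0.4509, -0.0508, 0.2991]
eef_rot: [0.919, 0.152, 0.243, -0.27]
contact_force: [-0.2, 1.0, -0.3]
grip_width: 0.0002
8.65 [ 1.781  0.26  -1.292  2.128 -0.605  0.979 -0.384] [ 0.451 -0.051  0.299] [-0.  0.  0.] 0.2475042474525937
5 [-1.2, 12.7, 27.9, -0.1, 0.3, 0.0] [ 0.524 -0.023  0.167]
[np.float64(0.28), np.float64(0.27), np.float64(0.26), np.float64(0.26), np.float64(0.27)] [[0.47, -0.05, 0.27], [0.51, -0.03, 0.19]]
3 [-0.1, -0.1, 30.1, 0.0, -0.1, 0.1] [0.559 0.028 0.102]
[np.float64(0.26), np.float64(0.2), np.float64(0.13)] [[0.54, -0.01, 0.15]]
5 [30.3, -7.7, -13.4, 0.0, 0.0, -0.0] [0.643 0.041 0.249]
[np.float64(0.2), np.float64(0.26), np.float64(0.32), np.float64(0.37), np.float64(0.43)] [[0.58, 0.03, 0.13], [0.63, 0.04, 0.22]]
```

View pics/wrist4.png

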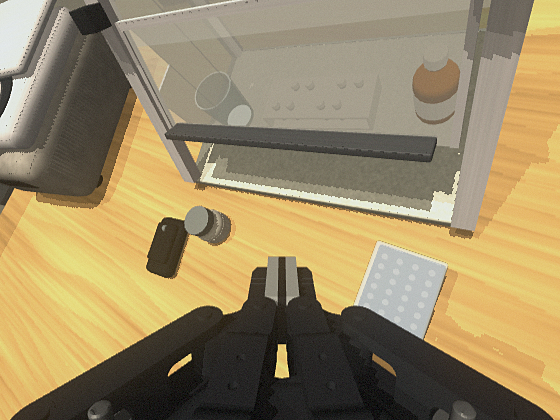

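View pics/side4.png

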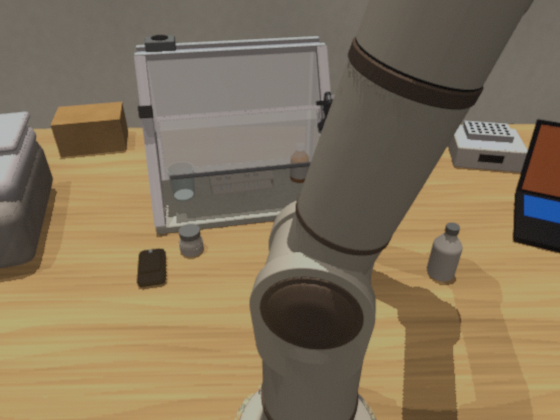

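The wrist view shows the lip at about (168,137)-(435,160), with the jar and tip box clear of the path. I'll check the lip position against this view, then move in.

```bash
python3 -c "
from h import *
from kin import *
cm=vision.camera_model('wrist');s=monitor.observe();p=s['position'];Rm=R.from_quat(s['eef_rot']).as_matrix()
H=cm['hand_eye']
for X in([.5365,.2826,.1362],[.5937,-.0735,.132]):
    c=H[:3,:3].T@(Rm.T@(np.array(X)-p)-H[:3,3]);v=cm['intrinsics']@np.array([c[0],-c[1],-c[2]]);print(v[:2]/v[2])
"
python3 -m pendant '[[-1,13,28,0,0,0],[-1,13,28,0,0,0],[-1,13,28,0,0,0],[-1,13,28,0,0,0],[-1,13,28,0,0,0],[0,0,0,0,0,0]]'; python3 d.py 1;python3 -c "
from h import *
for n in('top','wrist'):snap(n,n+'5.png')"
```

```text
[166.4004 137.68  ]
[428.9062 162.2941]
t: 9.35
position: [0.5262, -0.0293, 0.1647]
eef_rot: [0.919, 0.15, 0.245, -0.269]
contact_force: [-1.5, 0.7, -0.1]
grip_width: -0.0001
9.35 [ 1.308  0.618 -1.02   2.128 -0.415  0.563 -0.487] [ 0.526 -0.029  0.165] [-0. -0.  0.] 0.2924633326188575
1 [0.4, -6.5, 0.9, -0.2, 1.1, 0.0] [ 0.524 -0.023  0.167]
[np.float64(0.27)] [[0.52, -0.02, 0.17]]
3 [-0.0, 0.0, 30.0, 0.0, 0.0, 0.0] [0.559 0.028 0.102]
[np.float64(0.27), np.float64(0.2), np.float64(0.13)] [[0.54, -0.01, 0.15]]
5 [30.3, -7.7, -13.4, 0.0, 0.0, 0.0] [0.643 0.041 0.249]
[np.float64(0.19), np.float64(0.25), np.float64(0.31), np.float64(0.37), np.float64(0.43)] [[0.58, 0.03, 0.13], [0.63, 0.04, 0.22]]
```

View pics/wrist5.png

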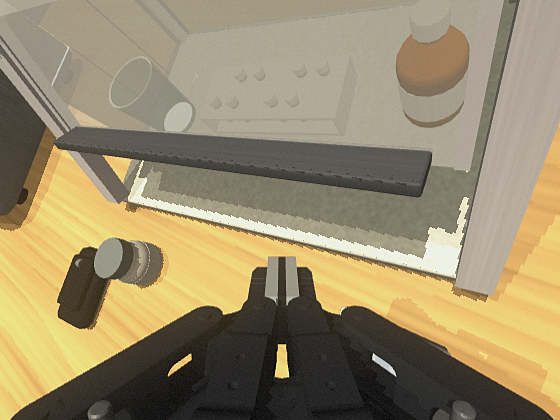

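View pics/top5.png

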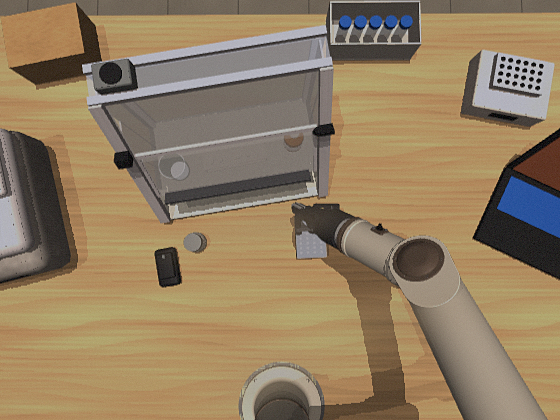

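```bash
python3 -m pendant '[[0,-6,0,0,1,0],[0,0,20,0,0,0],[0,0,25,0,0,0],[0,0,25,0,0,0],[0,0,20,0,0,0],[0,0,0,0,0,0]]'; python3 d.py 1;python3 -c "
from h import *
for n in('top','wrist'):snap(n,n+'6.png')"
```

```text
t: 10.05
position: [0.5577, 0.0276, 0.1042]
eef_rot: [0.917, 0.148, 0.253, -0.27]
contact_force: [-0.2, 1.5, -0.4]
grip_width: -0.0002
10.05 [ 1.127  0.761 -0.968  2.15  -0.416  0.332 -0.49 ] [0.558 0.028 0.104] [ 0. -0.  0.] 0.14156431075818227
3 [-0.2, 0.5, -29.2, -0.0, 0.0, 0.1] [ 0.524 -0.023  0.167]
[np.float64(0.21), np.float64(0.27), np.float64(0.27)] [[0.55, 0.01, 0.13]]
3 [0.0, -0.0, 30.0, -0.0, 0.0, -0.0] [0.559 0.028 0.102]
[np.float64(0.27), np.float64(0.2), np.float64(0.14)] [[0.54, -0.01, 0.15]]
5 [30.3, -7.8, -13.4, -0.0, 0.0, -0.0] [0.643 0.041 0.249]
[np.float64(0.2), np.float64(0.26), np.float64(0.32), np.float64(0.38), np.float64(0.43)] [[0.58, 0.03, 0.13], [0.63, 0.04, 0.22]]
```

View pics/wrist6.png

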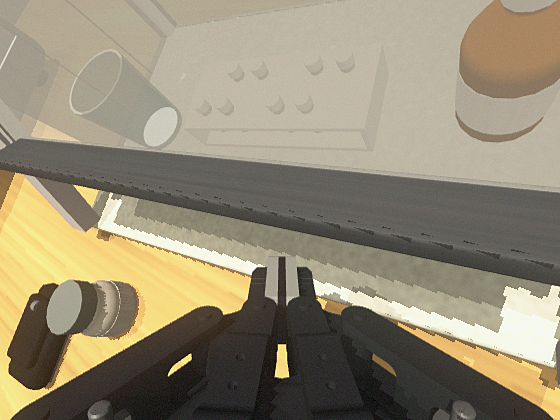

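View pics/top6.png

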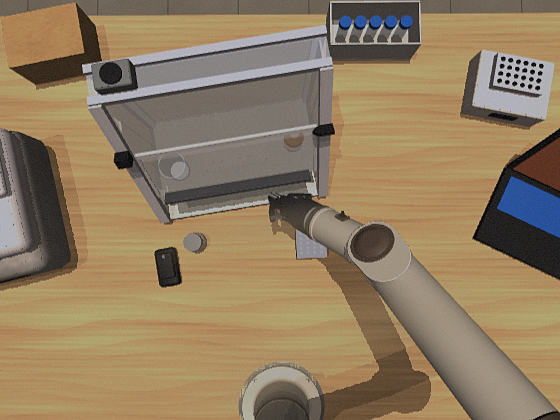

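The fingertips at (282,258) sit just below the lip edge at (282,218), as the model predicts. Next is a slow push up the slope.

```bash
python3 -m pendant '[[3.6,-0.9,-1.6,0,0,0],[4.5,-1.1,-2,0,0,0],[4.5,-1.1,-2,0,0,0],[3.6,-0.9,-1.6,0,0,0]]';python3 -m pendant '[[3.6,-0.9,-1.6,0,0,0],[3.6,-0.9,-1.6,0,0,0]]';python3 -m pendant '[[3.6,-0.9,-1.6,0,0,0],[3.6,-0.9,-1.6,0,0,0]]'; python3 -c "
from h import *
for n in('wrist',):snap(n,n+'7.png')"
```

```text
t: 10.55
position: [0.568, 0.0274, 0.1205]
eef_rot: [0.917, 0.148, 0.254, -0.268]
contact_force: [-0.6, 0.0, -0.2]
grip_width: -0.0001
t: 10.75
position: [0.5706, 0.0284, 0.1262]
eef_rot: [0.918, 0.148, 0.253, -0.269]
contact_force: [-1.7, -1.2, -5.7]
grip_width: -0.0001
t: 10.95
position: [0.5745, 0.0292, 0.1331]
eef_rot: [0.918, 0.148, 0.253, -0.269]
contact_force: [-4.0, -2.2, -3.2]
grip_width: 0.0001
```

View pics/wrist7.png

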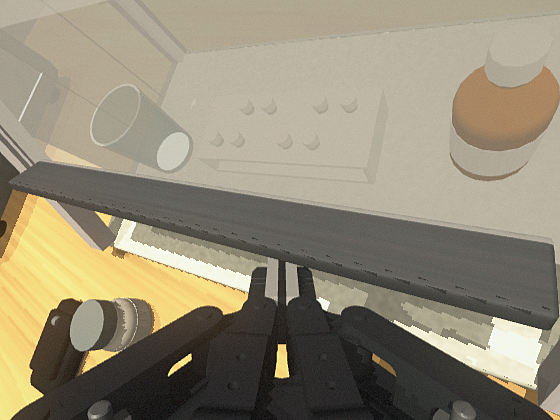

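Contact is made at about 6 N, but only near the very tip. I'll slide further under along the finger axis, then keep pushing.

```bash
python3 -m pendant '[[-1,0,5,0,0,0],[0,0,6,0,0,0],[0,0,5,0,0,0]]'; python3 -m pendant '[[2.7,-0.7,-1.2,0,0,0],[4.5,-1.1,-2,0,0,0],[6.2,-1.6,-2.8,0,0,0],[7.1,-1.8,-3.1,0,0,0]]';python3 -m pendant '[[7.1,-1.8,-3.1,0,0,0],[7.1,-1.8,-3.1,0,0,0],[5,-1.2,-2.2,0,0,0],[2,-0.5,-0.9,0,0,0]]'; python3 -c "
from h import *
for n in('wrist','side','top'):snap(n,n+'8.png')"
```

```text
t: 11.3
position: [0.5814, 0.0388, 0.1215]
eef_rot: [0.917, 0.148, 0.254, -0.269]
contact_force: [-0.6, -0.1, -0.3]
grip_width: -0.0006
t: 11.7
position: [0.5913, 0.0408, 0.1416]
eef_rot: [0.917, 0.149, 0.253, -0.27]
contact_force: [-2.8, 0.6, -3.6]
grip_width: 0.0002
t: 12.1
position: [0.6037, 0.0429, 0.163]
eef_rot: [0.917, 0.149, 0.253, -0.269]
contact_force: [-6.7, 0.5, -2.8]
grip_width: 0.0002
```

View pics/wrist8.png

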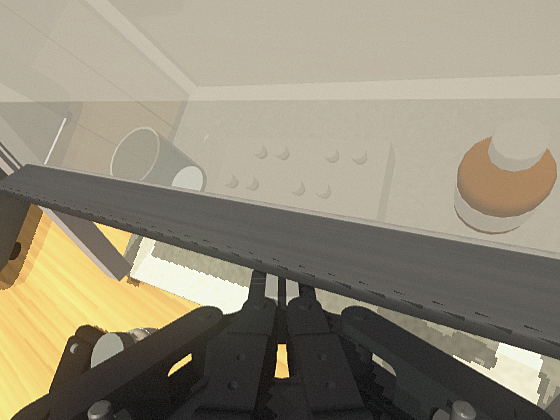

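View pics/side8.png

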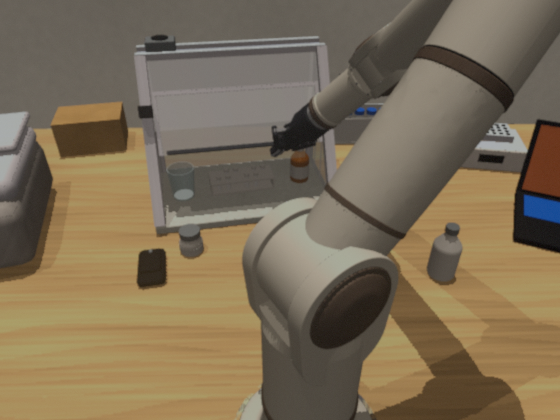

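View pics/top8.png

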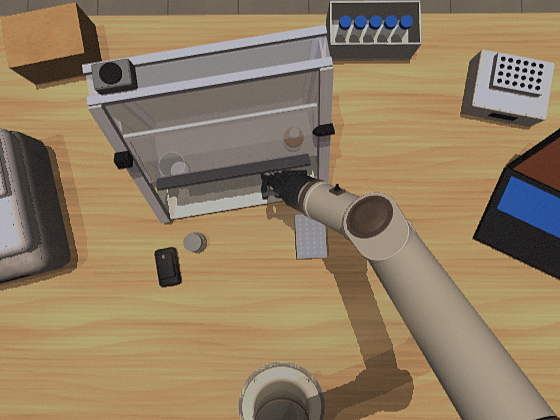

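The push is working: the lip in the side view has gone from row 176 to about 151, with forces near 7 N. I'll push on by about 65 mm.

```bash
python3 -m pendant '[[3.6,-0.9,-1.6,0,0,0],[6.2,-1.6,-2.8,0,0,0],[7.1,-1.8,-3.1,0,0,0],[7.1,-1.8,-3.1,0,0,0],[7.1,-1.8,-3.1,0,0,0]]';python3 -m pendant '[[7.1,-1.8,-3.1,0,0,0],[7.1,-1.8,-3.1,0,0,0],[7.1,-1.8,-3.1,0,0,0],[4,-1,-1.7,0,0,0],[1.5,-0.4,-0.6,0,0,0]]'; python3 -c "
from h import *
for n in('wrist','side','top'):
  im=snap(n,n+'9.png')
  if n!='wrist':
    a=cv2.cvtColor(im,cv2.COLOR_RGB2BGR)
    a=a[50:230,70:350] if n=='top' else a[30:240,120:350]
    cv2.imwrite('pics/'+n+'9z.png',cv2.resize(a,None,fx=2.8,fy=2.8,interpolation=cv2.INTER_CUBIC))
"
```

```text
t: 12.75
position: [0.6208, 0.0455, 0.1929]
eef_rot: [0.917, 0.149, 0.253, -0.269]
contact_force: [-5.4, 2.1, -3.6]
grip_width: 0.0001
t: 13.25
position: [0.6359, 0.048, 0.2192]
eef_rot: [0.917, 0.149, 0.253, -0.269]
contact_force: [-7.5, -0.3, -2.0]
grip_width: -0.0001
```

View pics/side9z.png

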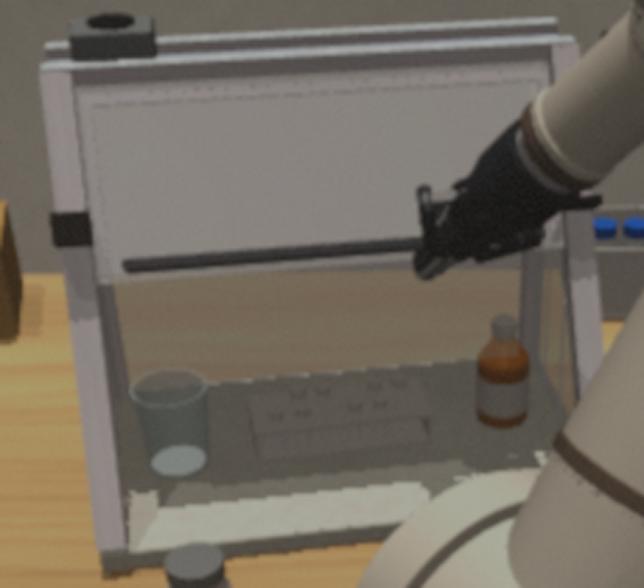

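View pics/top9z.png

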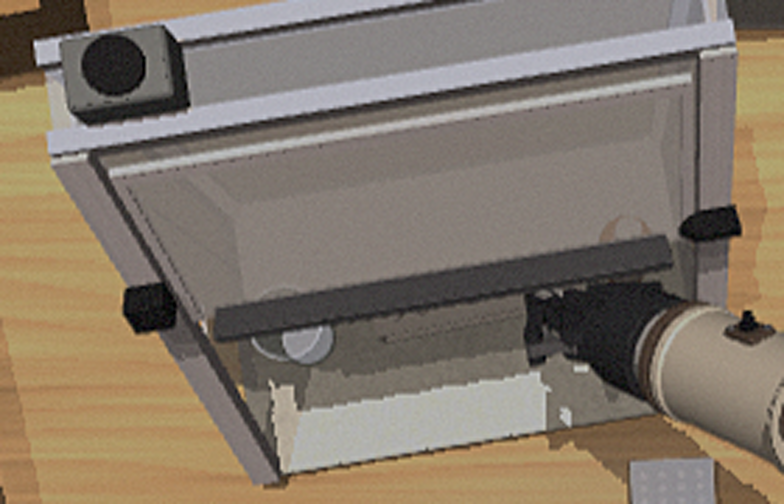

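View pics/wrist9.png

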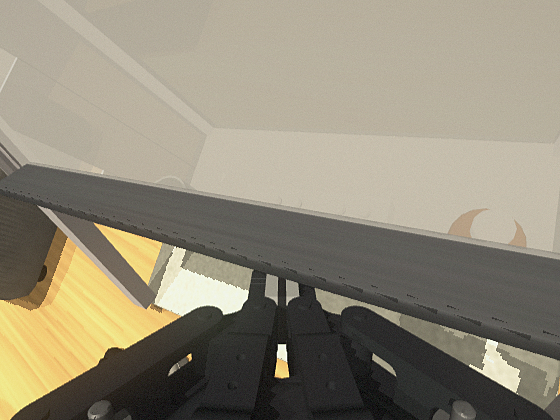

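Run:
```python
from h import *
h=np.radians(9.1);hx=np.array([np.cos(h),np.sin(h),0]);u=.5*hx+np.array([0,0,.866])
z=lambda p,o:((p[0]+.5)/2.8-.5+o[0],(p[1]+.5)/2.8-.5+o[1])
S=(120,30);T=(70,50)
L0,_=tri(z((140,417),S),z((267,432),T))
L,e=tri(z((125,271),S),z((220,340),T));print(L,e,(L-L0)@u, L-L0)
for s in(.12,.125,.13,.15):print(s,[(proj(n,L0+s*u)-np.array(o))*2.8+.9 for n,o in(('side',S),('top',T))])
```

```text
[0.5993 0.291  0.2392] [array([-0.215, -0.043]), array([ 0.3183, -0.0244])] 0.12086912696502541 [0.0628 0.0084 0.103 ]
0.12 [array([122.1203, 271.7638]), array([219.0191, 344.249 ])]
0.125 [array([121.4261, 265.6567]), array([216.6821, 340.1404])]
0.13 [array([120.7314, 259.5443]), array([214.3217, 335.9905])]
0.15 [array([117.9464, 235.0409]), array([204.6375, 318.9647])]
```

By triangulation the sash has risen about 121 mm, and the TCP travel agrees. The target is about 147 mm. I'll push 23 mm more, then back off and compare.

```bash
python3 -m pendant '[[3.6,-0.9,-1.6,0,0,0],[6.2,-1.6,-2.8,0,0,0],[6.2,-1.6,-2.8,0,0,0],[3.6,-0.9,-1.6,0,0,0],[0.9,-0.2,-0.4,0,0,0],[0,0,0,0,0,0]]';python3 -m pendant '[[-4,1,1,0,0,0],[-8,2,0,0,0,0],[0,0,-25,0,0,0],[0,0,-35,0,0,0],[0,0,-40,0,0,0],[0,0,-40,0,0,0],[0,0,0,0,0,0]]'; python3 -c "
from h import *
for n in('wrist','side','top'):
  im=snap(n,n+'10.png')
  if n!='wrist':
    a=cv2.cvtColor(im,cv2.COLOR_RGB2BGR)
    a=a[50:230,70:350] if n=='top' else a[30:240,120:350]
    cv2.imwrite('pics/'+n+'10z.png',cv2.resize(a,None,fx=2.8,fy=2.8,interpolation=cv2.INTER_CUBIC))
"
```

```text
t: 14.0
position: [0.6475, 0.0498, 0.2393]
eef_rot: [0.917, 0.149, 0.254, -0.269]
contact_force: [-6.4, -0.5, -1.3]
grip_width: -0.0001
t: 14.7
position: [0.5874, -0.0403, 0.3348]
eef_rot: [0.918, 0.145, 0.257, -0.265]
contact_force: [0.8, -0.9, 0.1]
grip_width: 0.0001
```

View pics/side10z.png

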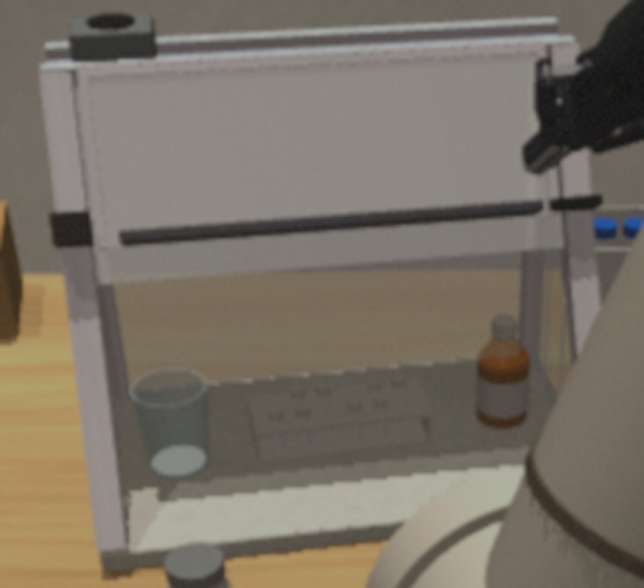

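View pics/top10z.png

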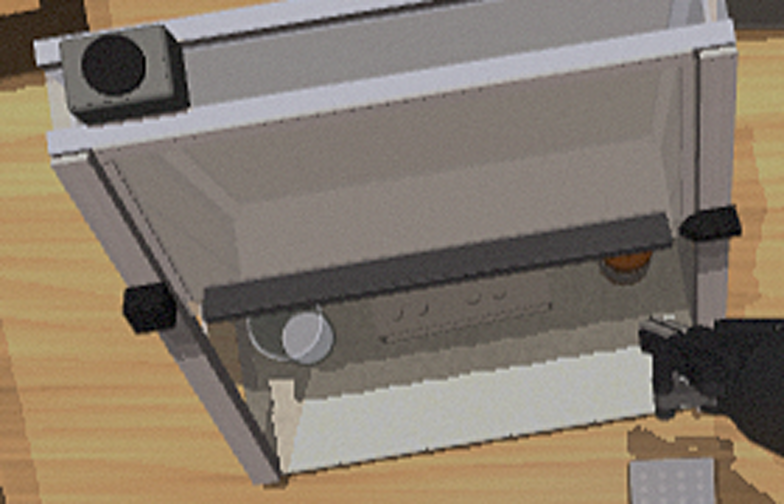

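View pics/wrist10.png

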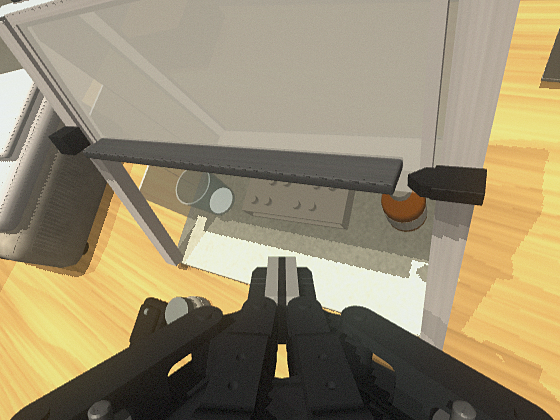

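Run:
```python
import cv2,numpy as np
a=cv2.imread('pics/side10.png')[85:125,290:345];b=cv2.imread('pics/top10.png')[115:150,290:345];c=cv2.imread('pics/wrist10.png')[140:220,370:500]
A=cv2.resize(a,(550,400),interpolation=cv2.INTER_CUBIC);cv2.imwrite('pics/sz.png',A)
cv2.imwrite('pics/tz.png',cv2.resize(b,(550,350),interpolation=cv2.INTER_CUBIC))
cv2.imwrite('pics/wz.png',cv2.resize(c,(780,480),interpolation=cv2.INTER_CUBIC))
```

```text
(no output)
```

View pics/sz.png

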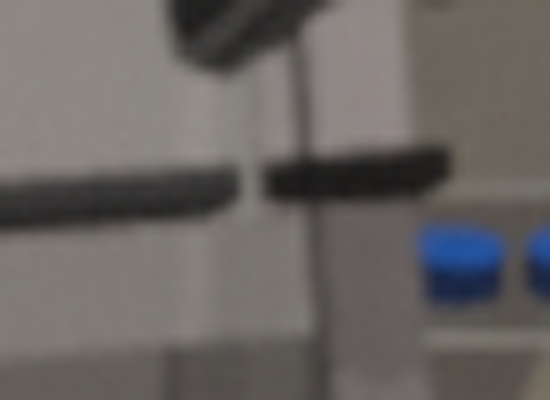

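View pics/tz.png

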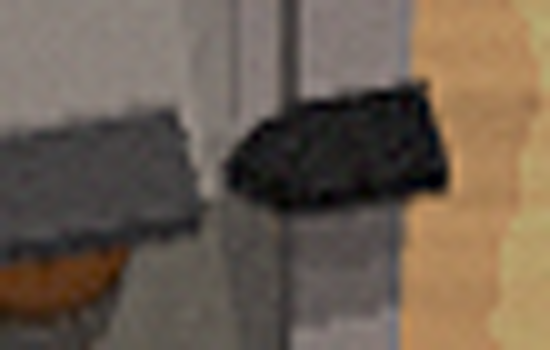

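View pics/wz.png

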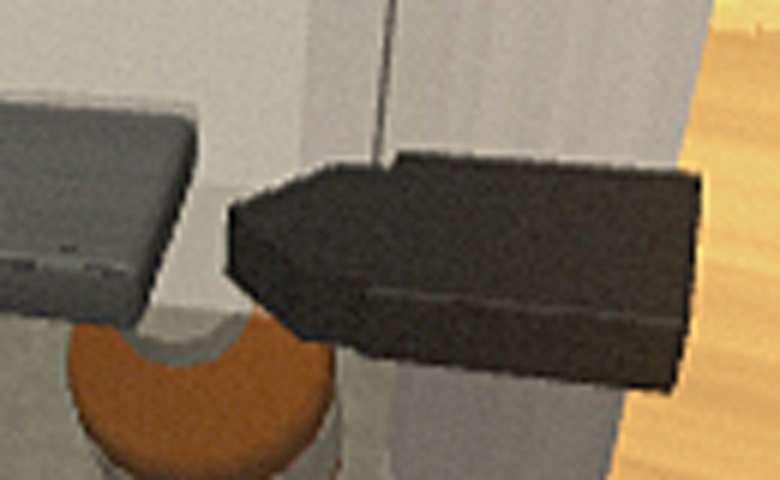

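Run:
```python
from h import *
from kin import R
from scipy.optimize import least_squares
h=np.radians(9.1);hx=np.array([np.cos(h),np.sin(h),0]);u=.5*hx+np.array([0,0,.866]);sx=.866*hx-np.array([0,0,.5]);sy=np.cross(u,sx)
cm=vision.camera_model('wrist');s=monitor.observe();p=s['position'];Rm=R.from_quat(s['eef_rot']).as_matrix();H=cm['hand_eye']
def pw(X):
    c=H[:3,:3].T@(Rm.T@(X-p)-H[:3,3]);v=cm['intrinsics']@np.array([c[0],-c[1],-c[2]]);return v[:2]/v[2]
zs=lambda a,f,o:(np.array(a)+.5)/f-.5+np.array(o)
def solve(si,to,wr):
    obs=[]
    if si:obs.append((lambda X:proj('side',X),zs(si,10,(290,85))))
    if to:obs.append((lambda X:proj('top',X),zs(to,10,(290,115))))
    if wr:obs.append((pw,zs(wr,6,(370,140))))
    r=least_squares(lambda X:np.concatenate([f(X)-o for f,o in obs]),[.66,-.06,.25])
    return r.x,r.fun
E0=np.array([.5651,.1046,.1341])
for nm,a in {'lipOB':((237,207),(203,232),(132,328)),'lipOT':((237,168),None,(150,270)),'clipOB':((447,190),(447,188),(668,392)),'clipOT':((447,150),None,(685,320)),'tipT':((267,166),(228,158),(230,205)),'tipB':((267,198),None,(230,268))}.items():
    X,f=solve(*a);d=X-E0;print(nm,X,'sash xyz mm',np.array([d@sx,d@sy,d@u])*1e3,f.round(1))
    if a[1]:
        X,f=solve(a[0],a[1],None);d=X-E0;print('   side+top',np.array([d@sx,d@sy,d@u])*1e3)
print(s['t'])
```

```text
lipOB [ 0.6594 -0.0562  0.2656] sash xyz mm [  -7.1567 -173.6695  147.7555] [-1.3 -1.1 -1.8  2.3  1.  -0.2]
   side+top [   0.7887 -178.8724  145.6732]
lipOT [ 0.664  -0.0567  0.2719] sash xyz mm [  -6.3945 -174.9276  155.3763] [-1.1 -0.4  0.3  0.2]
clipOB [ 0.6687 -0.1072  0.2639] sash xyz mm [  -5.2747 -225.5165  146.8173] [-1.8 -0.5 -2.3  2.5  1.  -0.3]
   side+top [   1.5322 -232.0214  146.1347]
clipOT [ 0.6731 -0.1062  0.272 ] sash xyz mm [  -5.4973 -225.1896  156.067 ] [-2.2 -0.3  0.4  0.3]
tipT [ 0.6745 -0.062   0.2699] sash xyz mm [   2.8163 -181.839   158.4666] [-2.4 -1.2 -1.4  2.2  1.1 -0.1]
   side+top [  10.2834 -187.6685  156.1781]
tipB [ 0.6697 -0.0628  0.2624] sash xyz mm [   2.4029 -181.8032  149.5294] [-2.  -0.7  0.5  0.3]
14.85
```

All the lip and clip corners agree within 1–2 mm along the slope. I'll retract a little more and confirm nothing moved before signing off.

```bash
python3 -m pendant '[[0,0,-15,0,0,0],[0,0,-25,0,0,0],[0,0,-15,0,0,0],[0,0,0,0,0,0],[0,0,0,0,0,0]]'; python3 -c "
from h import *
snap('side','side11.png');snap('top','top11.png');print(monitor.observe()['joint_pos'])"
```

```text
t: 15.35
position: [0.5639, -0.0642, 0.3704]
eef_rot: [0.917, 0.149, 0.253, -0.27]
contact_force: [0.5, -0.7, -0.6]
grip_width: -0.0001
[ 1.4016  0.3185 -1.0633  1.8501 -0.5459  1.028  -0.6017]
```

View pics/side11.png

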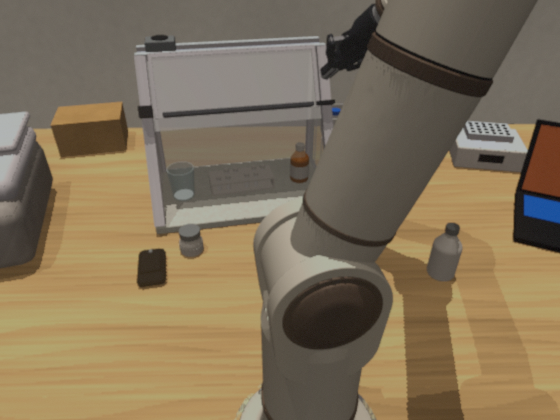

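View pics/top11.png

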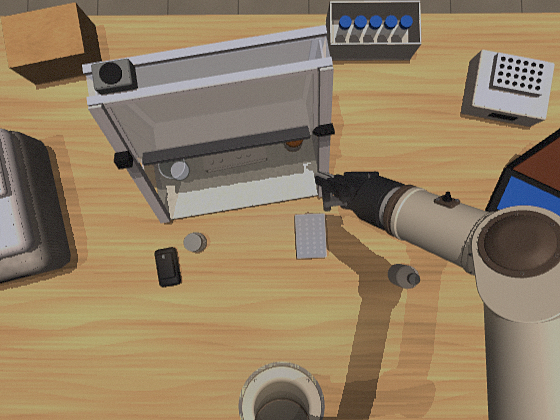

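The side view shows the lip, (165,113) to (314,103), running in line with the pointed clip at (325,102). The hand is clear and the bystanders look unmoved.

```bash
python3 -c "
from h import *
r.sign_off()"
```

```text
the job is handed in; nothing more can be done
```

I pushed the sash up from beneath its lip with closed fingers, about 147 mm along the slope, until the lip was level with the pointed clip. I then drew the hand clear and handed the job in at about 15.5 s of the 38 s allowed. The sign-off gives no verdict.

- **Alignment:** matching lip and clip corners, triangulated from the side, top and wrist pictures, agree within about 1–2 mm along the slope. The limit is 8 mm. Pixel residuals reached 2.5 px, mostly when the wrist view was combined with the fixed cameras, and the clip's tip edge came out 2–3 mm higher than the body corners.
- **Force:** readings between pushes were at most about 8 N, and about 1 N (no contact) after the hand was withdrawn. I did not see the peaks within a row.
- **Surroundings:** both clips, the tip box, jar, mouse and bottles look unmoved in the last pictures, and so do the items inside the hood. This was checked by eye only, not measured.
- **Joint limits:** my first approach, with the hand square to the hood, ran several joints against their range limits. Joint 4 read 2.424 against the stated 2.42, and this could count as a joint passing its range. I untilted, backed off and came in with the hand slanted from the right, which kept all joints well inside their ranges.

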